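# Line up connector shells by size on the parts rail

### The arm

A 7-joint arm with a two-finger parallel gripper is mounted at the origin on the work surface. World frame = base frame: x ahead of the robot, y to its left, z up, the work surface at z = 0. Lengths are in m, angles in rad, forces in N, time in s.
With the tool pointing down it reaches from about 0.425 to 1.025 m from the base axis. Payload 9.4 kg.
Tool frame: the origin (TCP) lies on the mounting face of the last link; the fingertips stand 186 mm ahead of it and the grasp point (between the pads) lies manip.grip_depth ahead of it (manip.grip_depth is the distance from the TCP to the grasp point, in m); z points along the fingers, y is the line along which they close (so a half turn about z gives the same grasp; the last joint's range is limited). The gripper opens to 93 mm and grips with 3 to 60 N. Pads are 15 mm wide; open, the fingers measure 128 mm over their backs; the gripper's body (75 mm by 188 mm) begins 65 mm behind the grasp point.
Start: joints at [-1.3, 0.599, -0.003, 1.599, 0.002, 0.943, -0.08], TCP at [0.247, 0.682, 0.405] pointing down, gripper open.
Joint ranges: [-2.57, 2.57], [-0.35, 1.97], [-1.29, 1.29], [0.11, 2.56], [-1.05, 4.19], [0.11, 1.86], [-2.63, 2.63]. Speed limits (rad/s): [2.22, 2.22, 3.01, 3.01, 3.14, 3.14, 3.14].

### API

Orientations are given as a 3x3 rotation matrix whose columns are the frame's x, y, z axes.
In Python, from workcell import telemetry, cams, order, manip gives the robot as it stands.
- The arm moves only by the tool jog_arm, never from a script. Its argument "deltas" is text: rows parted by semicolons, each of 7 numbers parted by spaces: the closure, from -1 (fully open) to 1 (shut), then the shift along the world's x, y, z in cm, then the turn, a rotation vector about the world's x, y, z in rad. In form: grip tx ty tz ax ay az; .... A call has 1 to 8 rows; each row is the pose to reach, as a shift and turn from the pose commanded when the call began; what a row does not reach only later rows make up. A row lasts 1/8 s, in which the tool goes at most 62.5 mm and 10.7 degrees, less where a joint would pass 70% of its speed; a pose out of reach is approached as far as the arm can. A call with a gripper value outside its range is refused whole. The fingers move at their own pace and stop on an object; "squeeze" is the grip in N (left out, the last holds). Time passes only in rows, so rows that repeat a pose let the fingers close. It gives the time, the measured TCP pose, the force, the opening and the grip force at its end, in the units of the state.
- telemetry.sense(): the state, without advancing time (a new reading comes with each control period).
- cams.get_image(name): name is "scene" or "top" or "wrist"; returns a dict with "pixels" (400x640x3 uint8, blue, green, red), "intrinsics" (3x3 intrinsics, pixels), "k1" (the pictures are not rectified: a ray, as slopes to the right and down, at radius r is drawn at 1 + k1 r^2 times it, then the intrinsics apply), "camera_from_world" (4x4, takes a point from world to camera coordinates); the wrist camera has in their place "hand_eye" (4x4, takes a point from camera to tool coordinates, whose origin is the TCP and whose axes are the flange's). Camera axes: x right, y down, z forward; pixel columns grow to the right and rows downward; lengths in m; the calibration is good to about 2 mm. A picture is of the moment at which its call begins: read the wrist's pose just before it. There is no depth.
- order.hand_in(): hands the job in; it is judged then, once.
The state is a dict: "time": time; "joints": joint angles; "dq": joint speeds; "joint_torque": joint torques, N m; "position": TCP position; "eef_rot": TCP orientation; "force": force on the tool from outside, world axes, zero at the start; "moment": the same for the moment, N m; "grip_width": opening from 0.0 (shut) to 1.0 (fully open); "grip_force": force on a finger pad.
Only numpy, scipy, OpenCV 4.12 (cv2) and the standard library are available. Lean on these libraries where they do the work, as an engineer would, in place of code of your own. Each camera call takes 0.05 s, during which the arm holds its last target. There are 200 camera calls.

### The job

Line up the four metal connector shells on the parts rail in order of size for the next assembly: the smallest on the pad next to the upright end stop, then the next larger ones in turn, so that the largest is on the pad farthest from the stop. Each shell must stand upright on the middle of its own pad, let go and at rest, and the glass bottle must be left standing.

Things in the scene. Friction and masses are not known exactly. Their poses are not given: they have to be found in the camera images.
- shell_a: The smallest of four loose round aluminium connector shells (knurled cylinder, slightly narrower top, black insert with brass pins), upright on the brown paper nearest the robot: 25 mm in diameter, 32 mm tall, full diameter from the base up to 26 mm; 30 to 310 g. Origin: centre of its underside; z up along its axis; yaw means nothing.
- shell_b: The second smallest of four loose round aluminium connector shells (knurled cylinder, slightly narrower top, black insert with brass pins), upright on the brown paper nearest the robot: 34 mm in diameter, 38 mm tall, full diameter from the base up to 30 mm; 30 to 310 g. Origin: centre of its underside; z up along its axis; yaw means nothing.
- shell_c: The second largest of four loose round aluminium connector shells (knurled cylinder, slightly narrower top, black insert with brass pins), upright on the brown paper nearest the robot: 43 mm in diameter, 44 mm tall, full diameter from the base up to 35 mm; 30 to 310 g. Origin: centre of its underside; z up along its axis; yaw means nothing.
- shell_d: The largest of four loose round aluminium connector shells (knurled cylinder, slightly narrower top, black insert with brass pins), upright on the brown paper nearest the robot: 52 mm in diameter, 50 mm tall, full diameter from the base up to 40 mm; 30 to 310 g. Origin: centre of its underside; z up along its axis; yaw means nothing.
- pad_1: Round black rubber pad 1, at one end of the row: one of four alike, 85 mm apart along a fixed grey rail (460 x 80 mm, top 12 mm above the table) running roughly right to left before the robot. 60 mm in diameter, 3 mm thick, fixed. Origin: centre of its underside, on the rail's top (upper face 3 mm higher). y along the row, 1 to 4 towards +y. Its number does not tell where the stop is.
- pad_2: Round black rubber pad 2, inside the row: one of four alike, 85 mm apart along a fixed grey rail (460 x 80 mm, top 12 mm above the table) running roughly right to left before the robot. 60 mm in diameter, 3 mm thick, fixed. Origin: centre of its underside, on the rail's top (upper face 3 mm higher). y along the row, 1 to 4 towards +y. Its number does not tell where the stop is.
- pad_3: Round black rubber pad 3, inside the row: one of four alike, 85 mm apart along a fixed grey rail (460 x 80 mm, top 12 mm above the table) running roughly right to left before the robot. 60 mm in diameter, 3 mm thick, fixed. Origin: centre of its underside, on the rail's top (upper face 3 mm higher). y along the row, 1 to 4 towards +y. Its number does not tell where the stop is.
- pad_4: Round black rubber pad 4, at the other end of the row: one of four alike, 85 mm apart along a fixed grey rail (460 x 80 mm, top 12 mm above the table) running roughly right to left before the robot. 60 mm in diameter, 3 mm thick, fixed. Origin: centre of its underside, on the rail's top (upper face 3 mm higher). y along the row, 1 to 4 towards +y. Its number does not tell where the stop is.
- stop: End stop: a fixed upright dark steel plate, 70 mm across the rail, 18 mm thick, 45 mm tall on a 4 mm foot, on one end of the rail, 80.5 mm from the nearest pad's centre: beside pad 1 at some starts, beside pad 4 at others. The other end has only a flat 4 mm grey plate. Origin: centre of its underside, on the rail's top.
- bottle: Loose closed clear glass bottle, red cap, 60 mm in diameter, 125 mm tall, 0.3 kg, beyond either end of the rail; leave it standing. Origin: centre of its underside, z up. A solder spool (64 mm wide, 60 mm tall) stands beyond the other end, small things up to 16 mm tall lie among and before the shells, 40 mm clear to their right and left. Nothing near is taller than the bottle.
Mind the look-alikes: they are no part of the job. What is shaped like the shell_c but purple is not meant.

How it is judged:
At the end, for the whole second after the job is handed in: Counted from the pad beside the end stop, the pads carry the shells in rising order of size: each shell's centre is within 12 mm of its pad's centre, its underside on the pad (within 4 mm of its upper face), upright within 0.1 rad, at rest and released; the bottle stands upright (((horizontal distance between stop and pad_1 below 0.15 m and horizontal distance between shell_a and pad_1 below 0.012 m and z of shell_a in the frame of pad_1 between 0 and 0.007 m and horizontal distance between shell_b and pad_2 below 0.012 m and z of shell_b in the frame of pad_2 between 0 and 0.007 m and horizontal distance between shell_c and pad_3 below 0.012 m and z of shell_c in the frame of pad_3 between 0 and 0.007 m and horizontal distance between shell_d and pad_4 below 0.012 m and z of shell_d in the frame of pad_4 between 0 and 0.007 m) or (horizontal distance between stop and pad_4 below 0.15 m and horizontal distance between shell_a and pad_4 below 0.012 m and z of shell_a in the frame of pad_4 between 0 and 0.007 m and horizontal distance between shell_b and pad_3 below 0.012 m and z of shell_b in the frame of pad_3 between 0 and 0.007 m and horizontal distance between shell_c and pad_2 below 0.012 m and z of shell_c in the frame of pad_2 between 0 and 0.007 m and horizontal distance between shell_d and pad_1 below 0.012 m and z of shell_d in the frame of pad_1 between 0 and 0.007 m)) and angle between each of shell_a, shell_b, shell_c, shell_d's own z axis and vertical below 0.1 rad and linear speed of each of shell_a, shell_b, shell_c, shell_d below 0.02 m/s and contact force between each of shell_a, shell_b, shell_c, shell_d and the fingers below 0.1 N and angle between bottle's own z axis and vertical below 0.2 rad); the robot touches nothing.
It fails at once if the glass bottle is tipped over (angle between bottle's own z axis and vertical above 0.5 rad).
It also fails if it takes over 120 s, if anything falls off the work surface, if the arm or the gripper's body presses on something with over 40 N, if the wrist force passes 120 N, or if a joint passes its speed limit or range.

## Working session

There is one attempt and no reset: what is moved stays moved. The work goes in short steps, Python scripts to look and compute and a tool call to move; the robot and the scene stay as the last step left them, time stands still between calls to the robot, and variables do not carry over. Pictures are saved under pics/ and viewed, at most 14 in all, crops included, and the job is handed in when it is done.

Besides the shell and the picture viewer there is one more tool, called after ">>>" in YAML: its name, and indented under it one key for each argument. jog_arm: Moves the arm, as the interface text tells. Its arguments: {"type":"object","properties":{"deltas":{"type":"string"},"squeeze":{"type":"number"}},"required":["deltas"]}

```bash
mkdir -p pics
cat > h.py <<'E'
import numpy as np, cv2
from workcell import telemetry, cams, order, manip
def snap(name, fn=None):
    s=telemetry.sense(); d=cams.get_image(name)
    if name=="wrist":
        T=np.eye(4); T[:3,:3]=np.array(s["eef_rot"]); T[:3,3]=s["position"]
        wc=T@np.array(d["hand_eye"])
    else: wc=np.linalg.inv(np.array(d["camera_from_world"]))
    d["wc"]=wc; d["K"]=np.array(d["intrinsics"]); d["D"]=np.array([float(d["k1"]),0,0,0])
    if fn: cv2.imwrite("pics/"+fn,d["pixels"])
    return d
def ray(d,uv):
    p=cv2.undistortPoints(np.array(uv,float).reshape(-1,1,2),d["K"],d["D"]).reshape(-1,2)
    r=np.c_[p,np.ones(len(p))]@d["wc"][:3,:3].T
    return d["wc"][:3,3],r
def onplane(d,uv,z):
    o,r=ray(d,uv); return o+r*((z-o[2])/r[:,2])[:,None]
def proj(d,P):
    cw=np.linalg.inv(d["wc"]); rv,_=cv2.Rodrigues(cw[:3,:3])
    return cv2.projectPoints(np.array(P,float).reshape(-1,1,3),rv,cw[:3,3],d["K"],d["D"])[0].reshape(-1,2)
def tri(views):
    A=np.zeros((3,3));b=np.zeros(3)
    for d,uv in views:
        o,r=ray(d,[uv]); r=r[0]/np.linalg.norm(r[0]); M=np.eye(3)-np.outer(r,r); A+=M;b+=M@o
    return np.linalg.solve(A,b)
E
python3 - <<'E'
from h import *
print(manip.grip_depth,telemetry.sense())
for n in("scene","top","wrist"):
    d=snap(n,n+"0.png"); print(n,d["K"].round(1).tolist(),d["k1"],d["wc"].round(3).tolist())
E
```

```text
0.1673 {'time': 0.0, 'joints': array([-1.29966337,  0.60010629, -0.00255732,  1.60010986,  0.00180894,
        0.9428923 , -0.07979612]), 'dq': array([ 4.92811136e-04, -1.48657711e-04,  3.59813370e-05, -1.06243351e-03,
       -1.97937536e-03, -2.16843297e-04,  6.65239492e-04]), 'joint_torque': array([ 7.30661359e-04, -7.65059423e+01,  1.49817724e+00, -2.52330226e+01,
       -5.22982213e-02,  1.71370385e-02,  1.36402841e-04]), 'position': array([0.24704366, 0.68140352, 0.4038803 ]), 'eef_rot': array([[-9.40140613e-01,  3.40786561e-01, -3.83268704e-04],
       [ 3.40786748e-01,  9.40139483e-01, -1.46429845e-03],
       [-1.38687193e-04, -1.50725934e-03, -9.99998854e-01]]), 'force': array([ 0.83643832,  0.80264811, -1.17200905]), 'moment': array([ 0.01804411, -0.02534964,  0.01241752]), 'grip_force': 0.0, 'grip_width': 1.0024463646735609}
scene [[405.9, 0.0, 320.2], [0.0, 405.9, 205.0], [0.0, 0.0, 1.0]] -0.1007289040607711 [[0.074, 0.532, -0.843, 1.469], [0.997, -0.05, 0.055, -0.072], [-0.013, -0.845, -0.535, 0.662], [0.0, 0.0, 0.0, 1.0]]
top [[373.9, 0.0, 317.2], [0.0, 373.9, 200.4], [0.0, 0.0, 1.0]] -0.003950849353556164 [[-0.012, -0.982, 0.19, 0.353], [-1.0, 0.008, -0.022, -0.008], [0.02, -0.19, -0.982, 0.907], [0.0, 0.0, 0.0, 1.0]]
wrist [[354.9, 0.0, 324.2], [0.0, 354.9, 196.2], [0.0, 0.0, 1.0]] -0.03907321262667079 [[0.341, 0.897, 0.282, 0.169], [0.94, -0.326, -0.103, 0.71], [-0.0, 0.3, -0.954, 0.384], [0.0, 0.0, 0.0, 1.0]]
```

View pics/top0.png

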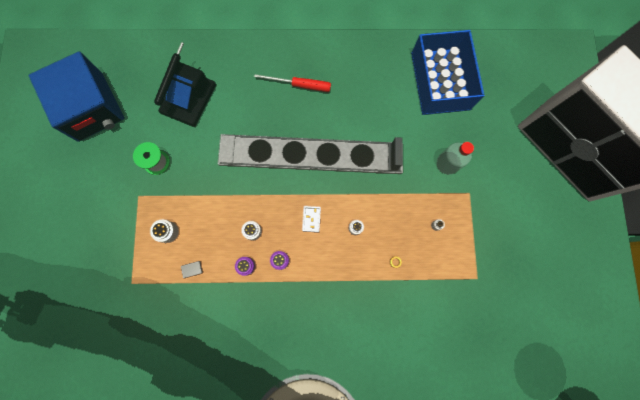

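View pics/scene0.png

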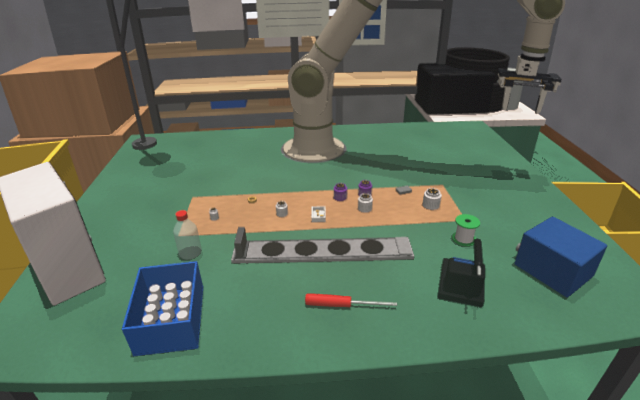

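Run:
```python
from h import *
t=snap("top"); s=snap("scene")
def blobs(m,lo,hi):
    n,_,st,c=cv2.connectedComponentsWithStats(m.astype(np.uint8)*255)
    return [(c[i].round(1),st[i].tolist()) for i in range(1,n) if lo<=st[i][4]<=hi]
for nm,d,roi,rois in(("top",t,(205,270,130,475),(130,178,215,405)),("scene",s,(180,222,185,465),(230,265,230,415))):
    im=d["pixels"]; hsv=cv2.cvtColor(im,cv2.COLOR_BGR2HSV)
    a,b,c,e=roi; dark=np.zeros(im.shape[:2],bool); low=dark.copy()
    dark[a:b,c:e]=hsv[a:b,c:e,2]<75; low[a:b,c:e]=(hsv[a:b,c:e,1]<70)
    print(nm,"dark",blobs(dark,4,500)); print(nm,"low",blobs(low,15,900))
    a,b,c,e=rois; m=np.zeros(im.shape[:2],bool); m[a:b,c:e]=hsv[a:b,c:e,2]<60
    print(nm,"pads",blobs(m,40,2000))
crop=cv2.resize(t["pixels"][125:285,125:485],None,fx=2.2,fy=2.2,interpolation=cv2.INTER_CUBIC)
c2=cv2.resize(s["pixels"][175:270,170:475],(792,247),interpolation=cv2.INTER_CUBIC)
w=np.zeros((352+247,800,3),np.uint8); w[:352,:792]=crop[:352,:792]; w[352:,:792]=c2
cv2.imwrite("pics/crop1.png",w)
```

```text
top dark [(array([440. , 223.5]), [439, 223, 3, 2, 6]), (array([158.6, 229.6]), [153, 224, 12, 12, 56]), (array([164.7, 228.5]), [164, 227, 2, 4, 6])]
top low [(array([311. , 218.7]), [302, 206, 19, 26, 416]), (array([164.2, 230.9]), [150, 219, 28, 24, 421]), (array([251.3, 230.3]), [242, 221, 19, 19, 241]), (array([355.6, 227.2]), [349, 220, 15, 15, 137]), (array([437.2, 224.7]), [432, 220, 13, 10, 85]), (array([278.4, 259.9]), [273, 254, 12, 12, 60]), (array([191.8, 266.1]), [181, 261, 21, 9, 127]), (array([243.2, 264.6]), [238, 260, 11, 10, 50])]
top pads [(array([259.6, 150.3]), [249, 140, 22, 22, 368]), (array([393.3, 157.8]), [391, 140, 9, 31, 140]), (array([293.7, 151.9]), [283, 142, 23, 21, 366]), (array([327.7, 153.6]), [317, 143, 22, 22, 366]), (array([361.8, 155.2]), [351, 145, 22, 21, 366])]
scene dark [(array([433. , 191.2]), [432, 190, 3, 4, 8]), (array([365.2, 195.4]), [364, 195, 3, 2, 5])]
scene low [(array([360.2, 196.8]), [327, 180, 57, 32, 383]), (array([404. , 188.4]), [389, 185, 35, 9, 134]), (array([442.1, 187.8]), [430, 184, 23, 15, 28]), (array([431.5, 199.4]), [423, 188, 19, 22, 304]), (array([295., 191.]), [288, 191, 15, 1, 15]), (array([344.3, 195.2]), [342, 191, 5, 8, 24]), (array([255., 193.]), [248, 193, 15, 1, 15]), (array([274., 192.]), [267, 192, 15, 1, 15]), (array([214., 195.]), [207, 195, 15, 1, 15]), (array([235., 194.]), [228, 194, 15, 1, 15]), (array([281.3, 209.3]), [276, 202, 12, 15, 143]), (array([318. , 213.5]), [311, 206, 15, 16, 211]), (array([213.5, 214.1]), [209, 209, 10, 11, 87])]
scene pads [(array([243.3, 243.5]), [241, 233, 5, 21, 54])]
```

View pics/crop1.png

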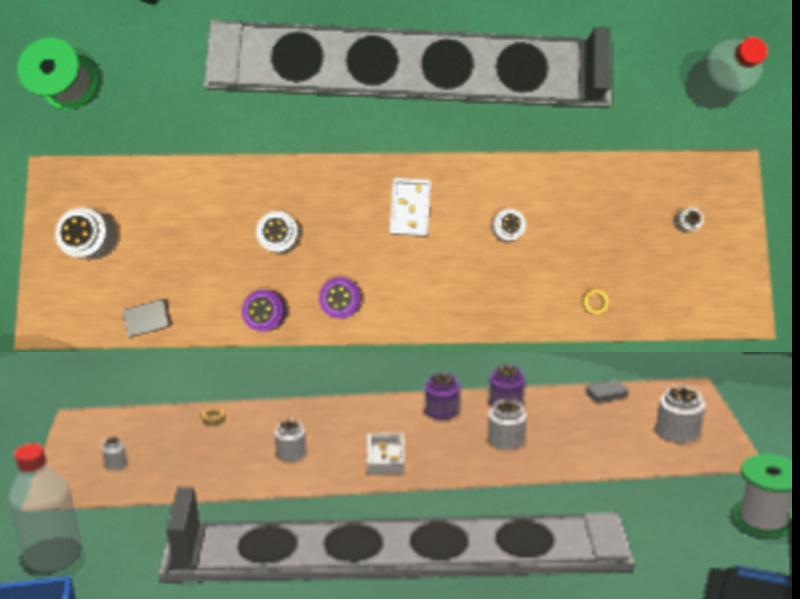

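Top view: the stop is at (398,155), image right, which is −y, so it stands beside pad 1 (362,155). Pads 2–4 are at (328,154), (294,152) and (260,150).

Candidates for shell_c are the aluminium one at (251,230) and the purple ones at (244,266) and (280,260). The aluminium one fits and the crop confirms it. The others are d (160,229), b (357,227) and a (439,224). The bottle is at (463,152).

Run:
```python
from h import *
t=snap("top"); s=snap("scene")
T=dict(a=(439.1,224.5),b=(357.3,226.8),c=(251.4,230),d=(160,229.1),p1=(361.8,155.2),p2=(327.7,153.6),p3=(293.7,151.9),p4=(259.6,150.3))
S=dict(a=(213.5,208.8),b=(281.7,203.5),c=(365.6,196.5),d=(433,192.3),p1=(273.2,248.5),p2=(305.9,247.9),p3=(339,247.3),p4=(372.2,246.5))
H=dict(a=.032,b=.038,c=.044,d=.05)
for k in T:
    print(k,"tri",tri([(t,T[k]),(s,S[k])]).round(4),"top@h",onplane(t,[T[k]],H.get(k,.015))[0].round(4),"scene@h",onplane(s,[S[k]],H.get(k,.015))[0].round(4))
```

```text
a tri [ 0.462  -0.3176  0.0297] top@h [ 0.4617 -0.3164  0.032 ] scene@h [ 0.4656 -0.317   0.032 ]
b tri [ 0.4579 -0.1202  0.0338] top@h [ 0.4573 -0.121   0.038 ] scene@h [ 0.465  -0.1185  0.038 ]
c tri [0.4522 0.1276 0.0396] top@h [0.4515 0.1249 0.044 ] scene@h [0.4591 0.1282 0.044 ]
d tri [0.4554 0.3338 0.0449] top@h [0.4548 0.332  0.05  ] scene@h [0.4639 0.3303 0.05  ]
p1 tri [ 0.6403 -0.1412  0.0121] top@h [ 0.6394 -0.1411  0.015 ] scene@h [ 0.6441 -0.1407  0.015 ]
p2 tri [ 0.645  -0.0565  0.0118] top@h [ 0.644 -0.056  0.015] scene@h [ 0.649  -0.0569  0.015 ]
p3 tri [0.6499 0.0285 0.0116] top@h [0.6488 0.0286 0.015 ] scene@h [0.6542 0.0277 0.015 ]
p4 tri [0.6546 0.1139 0.0116] top@h [0.6534 0.1133 0.015 ] scene@h [0.6588 0.113  0.015 ]
```

>>> jog_arm:
  deltas: "-1 20.8 -35 0 0 0 -1.22;-1 20.8 -35 0 0 0 -1.22;-1 20.8 -35 0 0 0 -1.22;-1 20.8 -35 0 0 0 -1.22;-1 20.8 -35 0 0 0 -1.22;-1 20.8 -35 0 0 0 -1.22;-1 20.8 -35 0 0 0 -1.22;-1 20.8 -35 0 0 0 -1.22"

```text
time: 1.35
position: [0.4562, 0.3298, 0.405]
eef_rot: [[0.001, 1.0, 0.001], [1.0, -0.001, -0.0], [-0.0, 0.001, -1.0]]
force: [-0.5, -0.2, 0.5]
grip_width: 1.004
grip_force: 0.0
```

>>> jog_arm:
  deltas: "-1 0 0 0 0 0 0;-1 0 0 0 0 0 0;-1 0 0 0 0 0 0;-1 0 0 0 0 0 0"

```text
time: 1.85
position: [0.4548, 0.3321, 0.4046]
eef_rot: [[-0.004, 1.0, -0.0], [1.0, 0.004, -0.0], [-0.0, -0.0, -1.0]]
force: [-0.1, -0.3, -0.5]
grip_width: 1.001
grip_force: 0.0
```

Run:
```python
from h import *
d=snap("wrist","w1.png"); s=telemetry.sense(); print(s["position"],s["eef_rot"].round(4).tolist(),s["joints"].round(2))
print(proj(d,[[.455,.332,.05],[.455,.332,.0]]))
```

```text
[0.45487749 0.33196651 0.40468766] [[-0.0039, 1.0, -0.0], [1.0, 0.0039, -0.0], [-0.0, -0.0, -1.0]] [-0.98  0.42  0.34  1.99 -0.2   0.76 -0.51]
[[323.23596173 175.82368781]
 [323.33968471 164.78375794]]
```

View pics/w1.png

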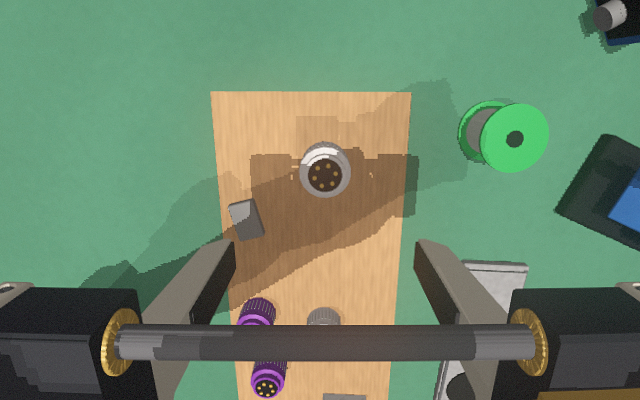

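The wrist view shows shell d's insert at (324,175), against a prediction of (323,176), so the calibration agrees. The grey block at (246,218) is clear of the fingers. I'll lower onto d now.

>>> jog_arm:
  deltas: "-1 0.1 0 -6 0 0 0;-1 0.1 0 -12 0 0 0;-1 0.1 0 -17 0 0 0;-1 0.1 0 -20 0 0 0;-1 0.1 0 -21 0 0 0;-1 0.1 0 -21 0 0 0;-1 0.1 0 -21 0 0 0;-1 0.1 0 -21 0 0 0"
  squeeze: 20

```text
time: 2.9
position: [0.4563, 0.3319, 0.196]
eef_rot: [[-0.003, 1.0, 0.002], [1.0, 0.003, 0.001], [0.001, 0.002, -1.0]]
force: [-0.9, -0.2, 0.6]
grip_width: 0.998
grip_force: 0.0
```

>>> jog_arm:
  deltas: "1 0 0 0 0 0 0;1 0 0 0 0 0 0;1 0 0 0 0 0 0;1 0 0 0 0 0 0;1 0 0 0 0 0 0;1 0 0 0 0 0 0;1 0 0 0 0 0 0;1 0 0 0 0 0 0"

```text
time: 3.9
position: [0.456, 0.3316, 0.1947]
eef_rot: [[-0.003, 1.0, -0.0], [1.0, 0.003, -0.0], [-0.0, -0.0, -1.0]]
force: [-0.7, -0.2, 1.5]
grip_width: 0.552
grip_force: 20.0
```

>>> jog_arm:
  deltas: "1 0 0 4 0 0 0;1 0 0 9 0 0 0;1 0 0 15 0 0 0;1 5 -5 17 0 0 0;1 9 -10 17 0 0 0;1 13 -14.5 17 0 0 0;1 17 -19 17 0 0 0;1 19.8 -21.8 17 0 0 0"

```text
time: 4.9
position: [0.6554, 0.1107, 0.3645]
eef_rot: [[-0.001, 1.0, 0.0], [1.0, 0.001, -0.001], [-0.001, 0.0, -1.0]]
force: [-0.2, 0.6, -2.7]
grip_width: 0.559
grip_force: 20.0
```

>>> jog_arm:
  deltas: "1 0 0 0 0 0 0;1 0 0 0 0 0 0;1 0 0 0 0 0 0;1 0 0 0 0 0 0"

```text
time: 5.4
position: [0.6535, 0.1149, 0.3647]
eef_rot: [[-0.005, 1.0, -0.0], [1.0, 0.005, 0.0], [0.0, -0.0, -1.0]]
force: [-0.2, 0.4, -2.3]
grip_width: 0.552
grip_force: 20.0
```

Run:
```python
from h import *
d=snap("wrist","w2.png"); s=telemetry.sense(); print(s["position"],s["force"],s["grip_width"])
print(proj(d,[[.6394,-.1411,.015],[.644,-.056,.015],[.6488,.0286,.015],[.6534,.1133,.015]]).round(1).tolist())
```

```text
[0.65363993 0.11465841 0.36481971] [-0.41791135  0.82251854 -1.71517567] 0.5577565276137829
[[310.5, 386.3], [314.0, 326.7], [318.2, 258.1], [323.0, 178.6]]
```

View pics/w2.png

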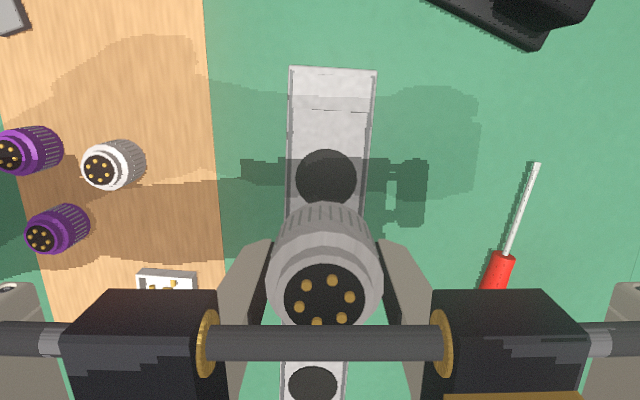

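Pad 4 is at (325,178), about 2 mm +x of the prediction. I'll correct for that and lower.

>>> jog_arm:
  deltas: "1 0.15 -0.1 -5 0 0 0;1 0.15 -0.1 -10 0 0 0;1 0.15 -0.1 -13.5 0 0 0;1 0.15 -0.1 -14.5 0 0 0;1 0.15 -0.1 -15 0 0 0;1 0.15 -0.1 -15.4 0 0 0;1 0.15 -0.1 -15.4 0 0 0;1 0.15 -0.1 -15.4 0 0 0"

```text
time: 6.45
position: [0.6558, 0.1126, 0.2115]
eef_rot: [[-0.003, 1.0, 0.001], [1.0, 0.003, 0.0], [0.0, 0.001, -1.0]]
force: [-1.0, 0.5, -1.8]
grip_width: 0.552
grip_force: 20.0
```

>>> jog_arm:
  deltas: "0.2 0 0 0 0 0 0;-0.2 0 0 0 0 0 0;-0.6 0 0 0 0 0 0;-1 0 0 0 0 0 0;-1 0 0 0 0 0 0;-1 0 0 0 0 0 0;-1 0 0 4 0 0 0;-1 0 0 10 0 0 0"

```text
time: 7.45
position: [0.6551, 0.1126, 0.3101]
eef_rot: [[-0.003, 1.0, -0.004], [1.0, 0.003, -0.001], [-0.001, -0.004, -1.0]]
force: [0.5, 0.2, 0.7]
grip_width: 1.004
grip_force: 0.0
```

>>> jog_arm:
  deltas: "-1 0 0 5 0 0 0;-1 -5 0.5 5 0 0 0;-1 -10 1.3 5 0 0 0;-1 -15 1.3 5 0 0 0;-1 -20.2 1.3 5 0 0 0;-1 -20.2 1.3 5 0 0 0;-1 -20.2 1.3 5 0 0 0;-1 -20.2 1.3 5 0 0 0"

```text
time: 8.45
position: [0.4548, 0.1257, 0.3608]
eef_rot: [[-0.003, 1.0, 0.001], [1.0, 0.003, -0.0], [-0.0, 0.001, -1.0]]
force: [-0.2, -1.6, -0.2]
grip_width: 1.002
grip_force: 0.0
```

Run:
```python
from h import *
d=snap("wrist"); s=telemetry.sense(); print(s["position"])
p=proj(d,[[.4525,.125,.044],[.655,.1125,.065]]).round(1); print(p.tolist())
im=d["pixels"].copy()
cv2.imwrite("pics/w3.png",cv2.resize(im[80:290,160:440],None,fx=2.8,fy=2.8,interpolation=cv2.INTER_CUBIC))
```

```text
[0.45464349 0.1256084  0.3606583 ]
[[319.9, 187.1], [560.4, 208.7]]
```

View pics/w3.png

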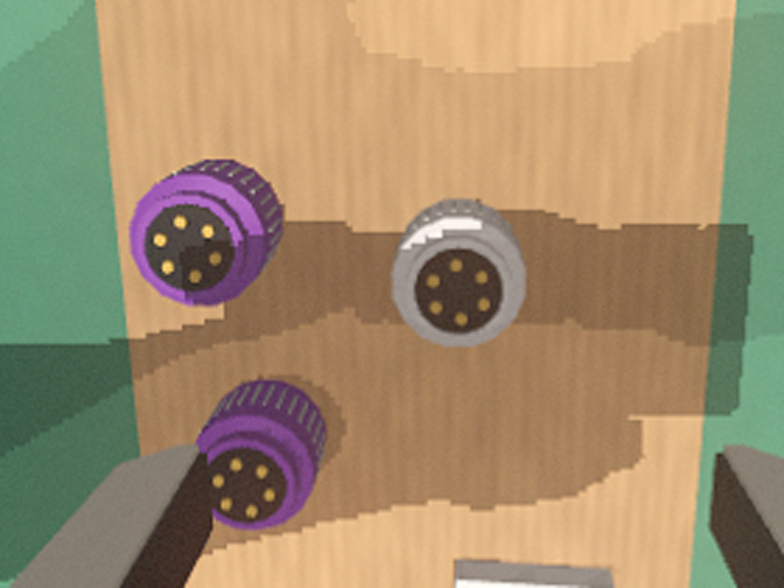

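The aluminium c has its insert at (324,184). A purple look-alike's edge is about 59 mm from it on the −x side, so I'll part-close the fingers to about 65 mm before descending.

>>> jog_arm:
  deltas: "-0.4 0.1 0.2 -4 0 0 0;-0.4 0.1 0.2 -8 0 0 0;-0.4 0.1 0.2 -8 0 0 0;-0.4 0.1 0.2 -8 0 0 0;-0.4 0.1 0.2 -8 0 0 0"

```text
time: 9.12
position: [0.4551, 0.1276, 0.282]
eef_rot: [[-0.003, 1.0, 0.002], [1.0, 0.003, 0.001], [0.001, 0.002, -1.0]]
force: [0.2, 1.6, 0.4]
grip_width: 0.701
grip_force: 0.0
```

>>> jog_arm:
  deltas: "-0.4 0 0 -4 0 0 0;-0.4 0 0 -7 0 0 0;-0.4 0 0 -8.5 0 0 0;-0.4 0 0 -9 0 0 0;-0.4 0 0 -9 0 0 0"

```text
time: 9.75
position: [0.4548, 0.1276, 0.1913]
eef_rot: [[-0.003, 1.0, 0.001], [1.0, 0.003, 0.0], [0.0, 0.001, -1.0]]
force: [-0.4, 0.4, -0.5]
grip_width: 0.701
grip_force: 0.0
```

>>> jog_arm:
  deltas: "1 0 0 0 0 0 0;1 0 0 0 0 0 0;1 0 0 0 0 0 0;1 0 0 0 0 0 0;1 0 0 0 0 0 0;1 0 0 0 0 0 0;1 0 0 0 0 0 0;1 0 0 0 0 0 0"

```text
time: 10.75
position: [0.4547, 0.1277, 0.1911]
eef_rot: [[-0.003, 1.0, 0.001], [1.0, 0.003, 0.0], [0.0, 0.001, -1.0]]
force: [0.1, -0.3, 6.4]
grip_width: 0.455
grip_force: 20.0
```

>>> jog_arm:
  deltas: "1 0 0 4 0 0 0;1 0 0 9 0 0 0;1 0 0 14 0 0 0;1 5 -3 14 0 0 0;1 10 -5 14 0 0 0;1 15 -8 14 0 0 0;1 19.5 -10 14 0 0 0;1 19.5 -10 14 0 0 0"

```text
time: 11.75
position: [0.6518, 0.0252, 0.3303]
eef_rot: [[0.0, 1.0, 0.002], [1.0, -0.0, -0.002], [-0.002, 0.002, -1.0]]
force: [-1.3, 1.2, -0.4]
grip_width: 0.456
grip_force: 20.0
```

>>> jog_arm:
  deltas: "1 0 0 0 0 0 0;1 0 0 0 0 0 0;1 0 0 -5 0 0 0;1 0 0 -10 0 0 0;1 0 0 -11.5 0 0 0;1 0 0 -12.2 0 0 0;1 0 0 -12.4 0 0 0;1 0 0 -12.4 0 0 0"

```text
time: 12.75
position: [0.65, 0.0276, 0.2081]
eef_rot: [[-0.003, 1.0, 0.002], [1.0, 0.003, 0.0], [0.0, 0.002, -1.0]]
force: [0.2, -0.1, -1.3]
grip_width: 0.454
grip_force: 20.0
```

>>> jog_arm:
  deltas: "1 0 0 0 0 0 0;1 0 0 0 0 0 0"

```text
time: 13.0
position: [0.6497, 0.0276, 0.2074]
eef_rot: [[-0.003, 1.0, 0.001], [1.0, 0.003, 0.0], [0.0, 0.001, -1.0]]
force: [-0.5, -1.1, -1.1]
grip_width: 0.455
grip_force: 20.0
```

>>> jog_arm:
  deltas: "1 0 0 -0.1 0 0 0;0.5 0 0 -0.1 0 0 0;0 0 0 -0.1 0 0 0;-1 0 0 -0.1 0 0 0;-1 0 0 -0.1 0 0 0;-1 0 0 -0.1 0 0 0;-1 0 0 5 0 0 0;-1 0 0 11 0 0 0"

```text
time: 14.0
position: [0.6493, 0.0276, 0.3168]
eef_rot: [[-0.003, 1.0, -0.003], [1.0, 0.003, -0.001], [-0.001, -0.003, -1.0]]
force: [0.9, 0.7, 0.3]
grip_width: 0.975
grip_force: 0.0
```

>>> jog_arm:
  deltas: "-1 0 0 4 0 0 0;-1 -5 -4 4 0 0 0;-1 -10 -8 4 0 0 0;-1 -15 -12 4 0 0 0;-1 -19 -14.8 4 0 0 0;-1 -19 -14.8 4 0 0 0;-1 -19 -14.8 4 0 0 0;-1 -19 -14.8 4 0 0 0"

```text
time: 15.0
position: [0.4607, -0.1197, 0.3567]
eef_rot: [[-0.005, 1.0, 0.001], [1.0, 0.005, -0.0], [-0.0, 0.001, -1.0]]
force: [0.6, -0.3, 0.7]
grip_width: 0.999
grip_force: 0.0
```

Run:
```python
from h import *
d=snap("wrist"); s=telemetry.sense(); print(s["position"])
p=proj(d,[[.460,-.12,.038]]).round(1); print(p.tolist())
im=d["pixels"].copy()
cv2.imwrite("pics/w4.png",cv2.resize(im[60:290,160:600],None,fx=1.8,fy=1.8,interpolation=cv2.INTER_CUBIC))
```

```text
[ 0.46061467 -0.11960941  0.3565943 ]
[[321.8, 186.1]]
```

View pics/w4.png

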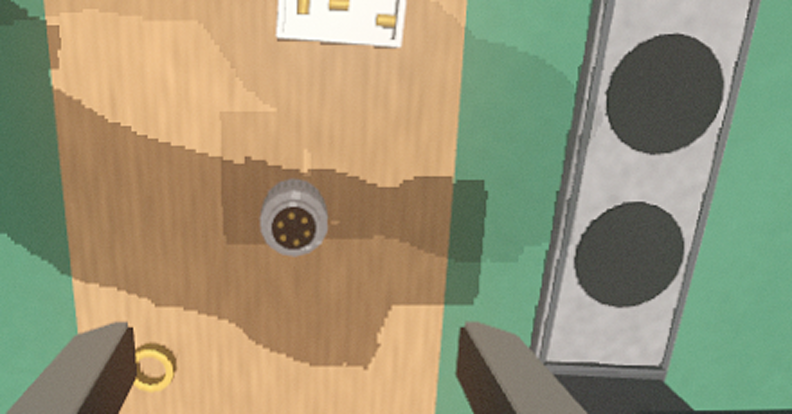

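>>> jog_arm:
  deltas: "-0.5 0.05 -0.05 -5 0 0 0;-0.5 0.05 -0.05 -10 0 0 0;-0.5 0.05 -0.05 -14 0 0 0;-0.5 0.05 -0.05 -16 0 0 0;-0.5 0.05 -0.05 -16.6 0 0 0;-0.5 0.05 -0.05 -16.6 0 0 0;-0.5 0.05 -0.05 -16.6 0 0 0"

```text
time: 15.92
position: [0.4605, -0.1208, 0.1915]
eef_rot: [[-0.003, 1.0, 0.001], [1.0, 0.003, -0.0], [-0.0, 0.001, -1.0]]
force: [1.1, 0.9, -0.5]
grip_width: 0.751
grip_force: 0.0
```

>>> jog_arm:
  deltas: "1 0 0 0 0 0 0;1 0 0 0 0 0 0;1 0 0 0 0 0 0;1 0 0 0 0 0 0;1 0 0 0 0 0 0;1 0 0 0 0 0 0;1 0 0 0 0 0 0;1 0 0 0 0 0 0"

```text
time: 16.92
position: [0.4601, -0.1209, 0.1908]
eef_rot: [[-0.003, 1.0, 0.0], [1.0, 0.003, -0.0], [-0.0, 0.0, -1.0]]
force: [-0.2, 1.2, 5.0]
grip_width: 0.358
grip_force: 20.0
```

>>> jog_arm:
  deltas: "1 0 0 4 0 0 0;1 0 0 9 0 0 0;1 0 0 14 0 0 0;1 5 2 14 0 0 0;1 10 4 14 0 0 0;1 15 6 14 0 0 0;1 18.5 6.5 14 0 0 0;1 18.5 6.5 14 0 0 0"

```text
time: 17.92
position: [0.6469, -0.0547, 0.3298]
eef_rot: [[-0.005, 1.0, 0.0], [1.0, 0.005, -0.0], [-0.0, 0.0, -1.0]]
force: [-0.6, -0.6, -0.9]
grip_width: 0.359
grip_force: 20.0
```

>>> jog_arm:
  deltas: "1 0 0 0 0 0 0;1 0 0 0 0 0 0;1 0 0 -5 0 0 0;1 0 0 -10 0 0 0;1 0 0 -11.5 0 0 0;1 0 0 -12.2 0 0 0;1 0 0 -12.4 0 0 0;1 0 0 -12.4 0 0 0"

```text
time: 18.92
position: [0.6455, -0.056, 0.208]
eef_rot: [[-0.003, 1.0, 0.002], [1.0, 0.003, -0.0], [-0.0, 0.002, -1.0]]
force: [-0.7, 0.8, -0.5]
grip_width: 0.357
grip_force: 20.0
```

>>> jog_arm:
  deltas: "1 0 0 0 0 0 0;1 0 0 -0.1 0 0 0;0.5 0 0 -0.1 0 0 0;0 0 0 -0.1 0 0 0;-0.5 0 0 -0.1 0 0 0;-0.5 0 0 -0.1 0 0 0;-0.5 0 0 5 0 0 0;-0.5 0 0 11 0 0 0"

```text
time: 19.92
position: [0.6448, -0.0559, 0.3169]
eef_rot: [[-0.003, 1.0, -0.003], [1.0, 0.003, -0.0], [-0.0, -0.003, -1.0]]
force: [0.4, 0.1, 1.1]
grip_width: 0.745
grip_force: 0.0
```

>>> jog_arm:
  deltas: "-0.5 0 0 4 0 0 0;-0.5 -4 -4 4 0 0 0;-0.5 -8 -9 4 0 0 0;-0.5 -12 -14 4 0 0 0;-0.5 -15 -19 4 0 0 0;-0.5 -18 -24 4 0 0 0;-0.5 -18 -26.1 4 0 0 0;-0.5 -18 -26.1 4 0 0 0"

```text
time: 20.92
position: [0.4651, -0.3181, 0.3568]
eef_rot: [[-0.001, 1.0, 0.001], [1.0, 0.001, -0.001], [-0.001, 0.001, -1.0]]
force: [-0.3, 1.4, -0.1]
grip_width: 0.752
grip_force: 0.0
```

>>> jog_arm:
  deltas: "-0.5 0 0 0 0 0 0;-0.5 0 0 0 0 0 0;-0.5 0 0 0 0 0 0"

```text
time: 21.3
position: [0.4657, -0.3158, 0.3566]
eef_rot: [[-0.005, 1.0, -0.0], [1.0, 0.005, 0.0], [0.0, -0.0, -1.0]]
force: [0.1, 0.3, -0.2]
grip_width: 0.753
grip_force: 0.0
```

Run:
```python
from h import *
d=snap("wrist"); s=telemetry.sense(); print(s["position"])
p=proj(d,[[.4645,-.317,.032]]).round(1); print(p.tolist())
im=d["pixels"].copy()
cv2.imwrite("pics/w5.png",cv2.resize(im[60:290,160:600],None,fx=1.8,fy=1.8,interpolation=cv2.INTER_CUBIC))
```

```text
[ 0.4655617  -0.31608005  0.35666572]
[[321.6, 185.3]]
```

View pics/w5.png

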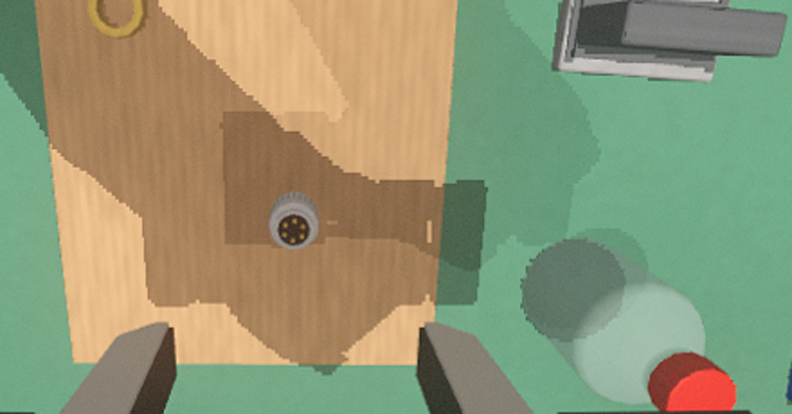

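>>> jog_arm:
  deltas: "-0.5 0 -0.3 -5 0 0 0;-0.5 0 -0.3 -10 0 0 0;-0.5 0 -0.3 -14 0 0 0;-0.5 0 -0.3 -16 0 0 0;-0.5 0 -0.3 -16.7 0 0 0;-0.5 0 -0.3 -16.7 0 0 0;-0.5 0 -0.3 -16.7 0 0 0"

```text
time: 22.22
position: [0.4654, -0.32, 0.1907]
eef_rot: [[-0.003, 1.0, 0.001], [1.0, 0.003, -0.001], [-0.001, 0.001, -1.0]]
force: [0.5, -0.0, 0.8]
grip_width: 0.754
grip_force: 0.0
```

>>> jog_arm:
  deltas: "1 0 0 0 0 0 0;1 0 0 0 0 0 0;1 0 0 0 0 0 0;1 0 0 0 0 0 0;1 0 0 0 0 0 0;1 0 0 0 0 0 0;1 0 0 0 0 0 0;1 0 0 0 0 0 0"

```text
time: 23.22
position: [0.4651, -0.3199, 0.1897]
eef_rot: [[-0.003, 1.0, -0.0], [1.0, 0.003, -0.0], [-0.0, -0.0, -1.0]]
force: [-0.4, -0.4, 1.3]
grip_width: 0.262
grip_force: 20.0
```

>>> jog_arm:
  deltas: "1 0 0 4 0 0 0;1 0 0 9 0 0 0;1 0 0 14 0 0 0;1 0 6 15 0 0 0;1 4 10.5 15 0 0 0;1 8 15 15 0 0 0;1 13 17.9 15 0 0 0;1 17.6 17.9 15 0 0 0"

```text
time: 24.22
position: [0.643, -0.137, 0.3395]
eef_rot: [[-0.008, 1.0, -0.0], [1.0, 0.008, 0.002], [0.002, -0.0, -1.0]]
force: [0.4, 0.1, -0.2]
grip_width: 0.261
grip_force: 20.0
```

>>> jog_arm:
  deltas: "1 0 0 0 0 0 0;1 0 0 0 0 0 0;1 0 0 0 0 0 0;1 0 0 -5 0 0 0;1 0 0 -10 0 0 0;1 0 0 -12.5 0 0 0;1 0 0 -13.4 0 0 0;1 0 0 -13.4 0 0 0"

```text
time: 25.22
position: [0.6408, -0.1414, 0.2061]
eef_rot: [[-0.002, 1.0, -0.0], [1.0, 0.002, -0.0], [-0.0, -0.0, -1.0]]
force: [0.0, -0.5, 0.2]
grip_width: 0.266
grip_force: 20.0
```

>>> jog_arm:
  deltas: "1 0 0 0 0 0 0;1 0 0 -0.1 0 0 0;0.5 0 0 -0.1 0 0 0;0 0 0 -0.1 0 0 0;-0.5 0 0 -0.1 0 0 0;-0.5 0 0 -0.1 0 0 0;-0.5 0 0 5 0 0 0;-0.5 0 0 11 0 0 0"

```text
time: 26.22
position: [0.6408, -0.1408, 0.3159]
eef_rot: [[-0.003, 1.0, -0.003], [1.0, 0.003, 0.0], [0.0, -0.003, -1.0]]
force: [1.4, 0.0, -0.1]
grip_width: 0.73
grip_force: 0.0
```

>>> jog_arm:
  deltas: "-0.5 -3 0 5 0 0 0;-0.5 -8 2 10 0 0 0;-0.5 -14 6 10 0 0 0;-0.5 -17 11 10 0 0 0;-0.5 -17 14 10 0 0 0;-0.5 -17 14 10 0 0 0"

```text
time: 26.98
position: [0.4704, 0.0017, 0.416]
eef_rot: [[-0.008, 1.0, 0.0], [1.0, 0.008, 0.001], [0.001, 0.0, -1.0]]
force: [0.6, -0.2, 0.2]
grip_width: 0.749
grip_force: 0.0
```

Run:
```python
from h import *
t=snap("top"); s=snap("scene")
A=cv2.resize(t["pixels"][125:275,205:485],None,fx=2.8,fy=2.8,interpolation=cv2.INTER_CUBIC)[:300]
B=cv2.resize(s["pixels"][205:275,165:425],None,fx=3,fy=3,interpolation=cv2.INTER_CUBIC)
w=np.zeros((520,800,3),np.uint8); w[:300,:A.shape[1]]=A; w[305:305+B.shape[0],:B.shape[1]]=B
cv2.imwrite("pics/end.png",w)
for k,(p,h) in dict(a=((.6394,-.1411),.047),b=((.644,-.056),.053),c=((.6488,.0286),.059),d=((.6534,.1133),.065)).items():
    u=proj(t,[[*p,h]])[0]; v=proj(s,[[p[0]+.0045,p[1],h]])[0]
    print(k,u.round(1),((u-[205,125])*2.8).round(0),((v-[165,205])*3+[0,305]).round(0))
```

```text
a [363.6 151.1] [444.  73.] [321. 405.]
b [328.5 148.6] [346.  66.] [422. 398.]
c [292.9 146. ] [246.  59.] [524. 390.]
d [256.8 143.5] [145.  52.] [625. 381.]
```

View pics/end.png

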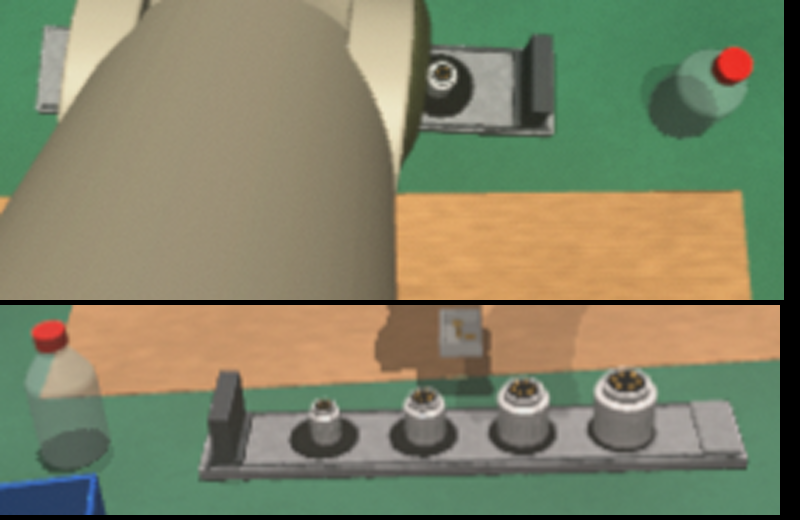

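The end view shows all four shells upright and centred on their pads: a (324,407), b (424,398), c (523,389), d (626,380), each within about 3 crop pixels of the prediction. The bottle is standing and the arm is clear.

```bash
python3 -c "
from h import *
print(order.hand_in())"
```

```text
the job is handed in; nothing more can be done
None
```

I handed the job in: shells a, b, c and d stand upright on pads 1 to 4, smallest next to the stop, all released, with the bottle still standing (no verdict was returned).

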